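Break the lid stay and shut the blue sample case

TASK

The blue-lidded sample case is finished with: break its folding lid stay by pressing the red knob at the stay's knee down, so that the stay unlocks while the lid still stands up, then lower the lid until it is fully shut, without slamming it. Leave the grey-lidded case standing open as it is.

Things in the scene. Friction and masses are not known exactly. Their poses are not given: they have to be found in the camera images.
- blue_case: Grey case with blue lid, fixed, 170 deep (x) x 180 wide (y), rim 118 mm above the table. Origin: centre of underside; x runs from latch front to hinge side, z up. Lid hinge along y at x=+85, z=118. Lid: plate 170 long, 180 wide, 10 thick; starts leaning 18 deg back past upright, free edge 280 mm up. To shut it, push its outer face near the free edge, from behind over the top, then down.
- blue_knee (a point): Centre of the red knob (cylinder 20 mm dia., 28 long, along case y) at the knee of the blue case's stay, inside the right side wall. Starts at about x=+39, y=-60, z=158 mm in the case frame. Two 83 mm steel links, locked 3 mm over centre; while locked the lid cannot shut. About 4 to 6 N straight down breaks it; 25 to 30 mm of travel is plenty; the knee sinks towards the hinge into the case.
- blue_lid (a joint): Blue lid's angle, rad: 0 = open as at the start, grows as it closes, 1.885 = fully shut flat on the rim. The hinge is stiff: the lid stays at whatever angle it is left, even nearly shut, and takes about 2 to 5 N at the free edge to move, so it must be pushed right down onto the rim.
- grey_lid (a joint): Lid angle of the second, identical case with a grey lid, held open by its own stay: 0 = open as at the start, 1.885 = shut. It stands beside the blue case, to its left or right, 0.25 to 0.5 m away.

How it is judged:
On the way:
1. the knee of the blue case's stay is broken (knob at least 15 mm below its locked height) while the lid still stands up (turned less than 0.9 rad towards shut) (z of blue_knee in the frame of blue_case below 0.143 m and value of joint blue_lid below 0.9 rad), for 0.1 s.
At the end, for the whole second after the job is handed in: The blue lid lies shut on its rim, within 0.085 rad (about 14 mm at the free edge), and the grey lid stands open within 0.1 rad of its start (value of joint blue_lid above 1.8 rad and value of joint grey_lid below 0.1 rad); the robot touches nothing.
It fails at once if the blue lid is slammed (turns faster than 2.5 rad/s) (velocity of joint blue_lid above 2.5 rad/s).
It fails at once if the grey lid is moved by more than 0.1 rad (value of joint grey_lid above 0.1 rad).
It also fails if it takes over 48 s, if anything falls off the work surface, if the arm or the gripper's body presses on something with over 40 N, if the wrist force passes 120 N, or if a joint passes its speed limit or range.

ROBOT

A 7-joint arm with a two-finger parallel gripper is mounted at the origin on a cart in front of the work surface, level with it; the furniture and walls round the work are solid. World frame = base frame: x ahead of the robot, y to its left, z up, the work surface at z = 0. Lengths are in m, angles in rad, forces in N, time in s.
With the tool pointing down it reaches from about 0.4 to 0.85 m from the base axis. Payload 4.5 kg.
Tool frame: the origin (TCP) lies midway between the tips of the shut fingers; the grasp point (between the pads) lies 19 mm behind it (manip.grip_point_offset is the distance from the TCP to the grasp point, in m); z points along the fingers, y is the line along which they close (so a half turn about z gives the same grasp; the last joint's range is limited). The gripper opens to 88 mm and grips with 3 to 60 N. Pads are 18 mm wide; open, the fingers measure 123 mm over their backs; the gripper's body (75 mm by 187 mm) begins 45 mm behind the grasp point.
Start: joints at [1.147, 0.689, -0.195, 1.565, 0.157, 0.902, -0.215], TCP at [0.276, -0.561, 0.239] pointing down, gripper open.
Joint ranges: [-3.01, 3.01], [-0.46, 2.08], [-1.47, 1.51], [0.13, 2.56], [-1, 4.14], [0.04, 2.09], [-2.66, 2.66]. Speed limits (rad/s): [2.57, 2.57, 3.14, 3.14, 3.14, 3.14, 3.14].

INTERFACE

Orientations are given as a unit quaternion [w, x, y, z].
In Python, from bench import manip, hand, planner, observe, read_camera, camera_info, finish_job gives the robot as it stands. Calls block until the motion is done:
- manip.move_to(position, orientation): joint-space move of the TCP to a pose.
- manip.movel(position, attitude=None, velocity=0.15, stop_force=None): straight line of the TCP; attitude=None keeps the orientation; velocity is the mean speed in m/s. With stop_force (N) it stops when the force on the tool has changed by that much, and returns True; else False.
- manip.set_joints(angles): joint-space move.
- hand.let_go() and hand.grasp(effort=None): open the fingers fully, or close them until they stop; effort is the grip in N (None keeps the last).
- manip.pause(seconds).
- planner.solve_ik(position, orientation): joint angles nearest the present ones, or None.
- observe(): the state.
- read_camera(name): name is "side" or "top" or "wrist"; returns the picture (480x640x3 uint8, red, green, blue); there is no depth.
- camera_info(name): a dict with "camera_matrix" (3x3 intrinsics, pixels), "xyz" and "rotation" of the camera in the world; the wrist camera has in their place "tool_from_camera" (4x4, takes a point from camera to tool coordinates, whose origin is the TCP and whose axes are the flange's). Camera axes: x right, y up, looking along -z (the intrinsics and any distortion apply to the point x, -y, -z); pixel columns grow to the right and rows downward; lengths in m; the calibration is good to about 2 mm. A picture is of the moment at which its call begins: read the wrist's pose just before it. camera_info takes no time and is no camera call.
A pose or a line that the arm cannot do raises manip.IKError and nothing moves.
- finish_job(): hands the job in; it is judged then, once.
The state is a dict: "clock": time; "joints": joint angles; "joint_vel": joint speeds; "joint_torque": joint torques, N m; "tool_pos": TCP position; "eef_rot": TCP orientation; "contact_force": force on the tool from outside, world axes, zero at the start; "moment": the same for the moment, N m; "grip_width": finger opening in m; "grasp_force": force on a finger pad.
Only numpy, scipy, OpenCV 4.12 (cv2) and the standard library are available. Lean on these libraries where they do the work, as an engineer would, in place of code of your own. Each camera call takes 0.05 s, during which the arm holds its last target. There are 200 camera calls.

## Working session

There is one attempt and no reset: what is moved stays moved. The work goes in short steps, each a Python script; the robot and the scene stay as the last script left them, time stands still between calls to the robot, and variables do not carry over. Pictures are saved under pics/ and viewed, at most 13 in all, crops included, and the job is handed in when it is done.

```bash
mkdir -p pics; ls; python3 - <<'E'
from bench import *
import cv2
for n in("side","top"):
    cv2.imwrite(f"pics/{n}0.png",read_camera(n)[:,:,::-1]); i=camera_info(n); print(n,i)
s=observe();print(s["clock"],s["tool_pos"],s["eef_rot"])
E
```

```text
pics
side {'camera_matrix': array([[583.89149772,   0.        , 331.52975037],
       [  0.        , 583.89149772, 237.59756949],
       [  0.        ,   0.        ,   1.        ]]), 'xyz': array([0.05588061, 0.81080641, 0.9162557 ]), 'rotation': array([-0.20874156, -0.10320038,  0.40714178,  0.883183  ])}
top {'camera_matrix': array([[513.23935213,   0.        , 332.36417232],
       [  0.        , 513.23935213, 245.40879571],
       [  0.        ,   0.        ,   1.        ]]), 'xyz': array([ 0.36473047, -0.02965926,  1.10774397]), 'rotation': array([-0.70558172, -0.04671148,  0.04292663,  0.7057831 ])}
0.1 [ 0.27595522 -0.56017223  0.23802601] [-7.50351215e-04  9.73907963e-01  2.26941978e-01 -2.36231013e-04]
```

View pics/side0.png

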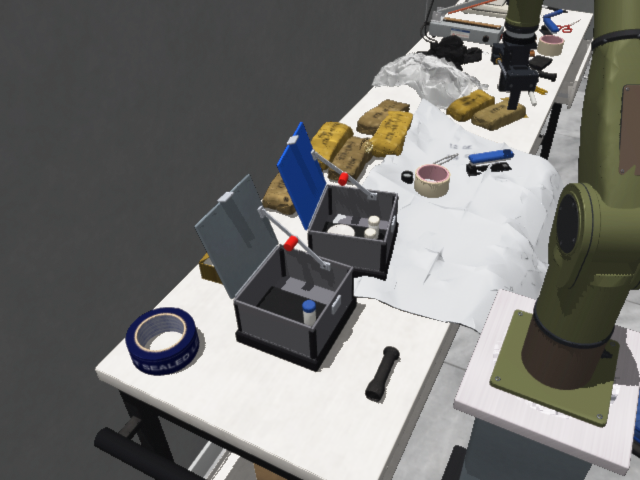

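View pics/top0.png

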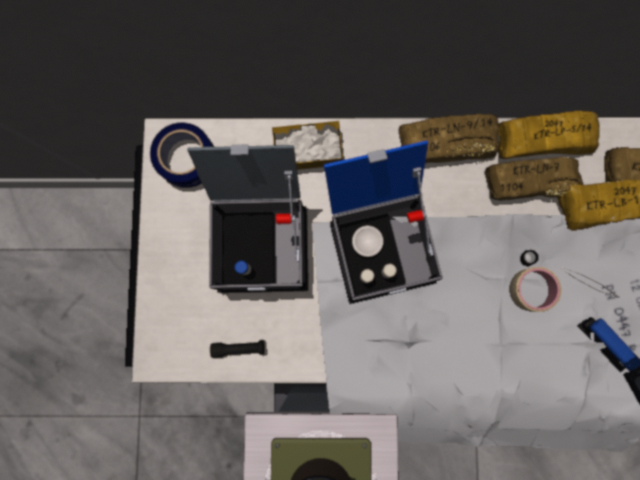

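The side view shows the blue case near (350,225) and its knob at (343,178). In the top view the blue knob is at (416,216), the grey knob at (283,218), and the grey case stands to the left. I'll enlarge both to get the points more exactly.

```bash
python3 - <<'E'
import cv2
a=cv2.imread("pics/top0.png")[130:310,310:460]; cv2.imwrite("pics/topc.png",cv2.resize(a,None,fx=3.3,fy=3.3,interpolation=cv2.INTER_CUBIC)[:, :])
a=cv2.imread("pics/side0.png")[110:290,270:410]; cv2.imwrite("pics/sidec.png",cv2.resize(a,None,fx=3.3,fy=3.3,interpolation=cv2.INTER_CUBIC))
E
```

```text
(no output)
```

View pics/topc.png

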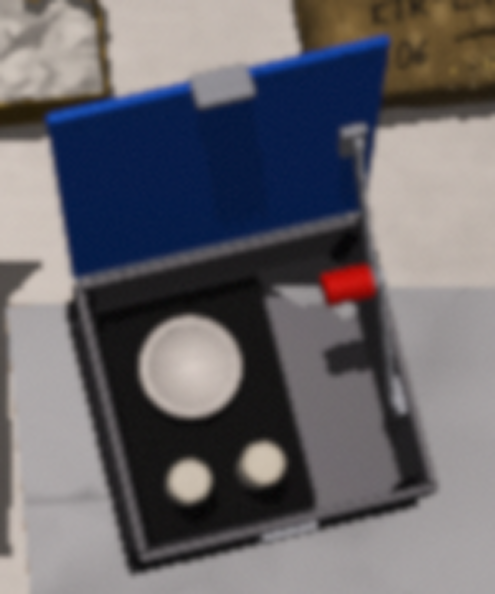

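View pics/sidec.png

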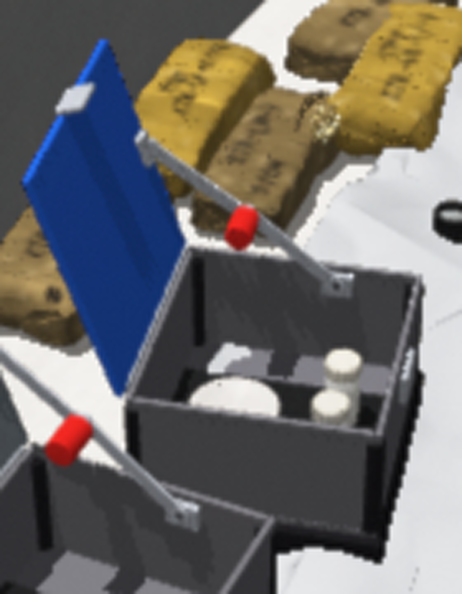

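Top crop: front rim corners (143,558) and (435,488), knob (348,285), lid edge corners (50,122) and (387,45). Side crop: front rim corners (380,437) and (420,285), hinge-left (130,403), knob (241,228), lid edge (25,183) and (103,42). Next I'll fit the case pose to these points.

```bash
cat >fit.py <<'E'
from bench import *
import numpy as np
from scipy.optimize import least_squares
from scipy.spatial.transform import Rotation as R
def proj(n,P):
    i=camera_info(n);q=i["rotation"];r=R.from_quat([q[1],q[2],q[3],q[0]])
    c=r.inv().apply(P-i["xyz"])*[1,-1,-1]; u=c@np.array(i["camera_matrix"]).T
    return u[:,:2]/u[:,2:]
FL,FR,HL=[-85,90,118],[-85,-90,118],[85,90,118]; K=[39,-60,158]; LL,LR=[140,90,280],[140,-90,280]
M={"top":([FL,FR,K,LL,LR],np.array([[143,558],[435,488],[348,285],[50,122],[387,45]])/3.3+[310,130]),
"side":([FL,FR,HL,K,LL,LR],np.array([[380,437],[420,285],[130,403],[241,228],[25,183],[103,42]])/3.3+[270,110])}
def T(p,P): return R.from_euler("z",p[2]).apply(np.array(P)/1000)+[p[0],p[1],0]
f=lambda p:np.concatenate([(proj(n,T(p,P))-u).ravel() for n,(P,u) in M.items()])
s=least_squares(f,[.5,-.1,.2],loss="soft_l1")
print(s.x,np.round(f(s.x),1).reshape(-1,2).tolist())
print(T(s.x,[K,LL,LR,[85,0,118]]))
E
python3 fit.py
```

```text
[ 0.48705589 -0.12931772  0.241487  ] [[-1.2, 2.2], [1.0, 0.9], [-1.2, 0.8], [-2.9, -0.0], [-0.1, -1.9], [0.6, -1.1], [0.7, -4.4], [-2.2, -1.8], [-0.0, -0.6], [-0.3, -1.8], [0.1, -2.9]]
[[ 0.53927305 -0.17825     0.158     ]
 [ 0.60147037 -0.00844867  0.28      ]
 [ 0.64451678 -0.18322568  0.28      ]
 [ 0.56958949 -0.10899025  0.118     ]]
```

```bash
cat >h.py <<'E'
from bench import *
import numpy as np
from scipy.spatial.transform import Rotation as R
P0=np.array([.4871,-.1293,0]);YAW=.2415
C=R.from_euler("z",YAW)
def W(x,y,z): return (C.apply([x/1000,y/1000,z/1000])+P0)
def Q(t):
    s,c=np.sin(np.radians(t)),np.cos(np.radians(t))
    q=(C*R.from_matrix(np.array([[c,0,s],[0,-1,0],[s,0,-c]]))).as_quat()
    return q[[3,0,1,2]]
def inC():
    o=observe();p=C.inv().apply(np.array(o["tool_pos"])-P0)*1000
    return np.round(o["clock"],2),np.round(p,1),np.round(o["contact_force"],1)
def tip(q,r=150,off=12,y=-30):
    a=np.radians(18)-q
    return W(85+r*np.sin(a)+off*np.cos(a),y,118+r*np.cos(a)-off*np.sin(a))
E
python3 - <<'E'
from h import *
import cv2
for n,p,t in [("above",W(25,-54,290),15),("press",W(54,-54,133),15),("over",W(175,-30,350),0),("behind",W(190,-30,255),0),("shut",tip(1.885,off=8),0)]:
    j=planner.solve_ik(p,Q(t)); print(n,p.round(3),None if j is None else np.round(j,2))
hand.grasp(10)
manip.move_to(W(25,-54,290),Q(15)); print(inC())
manip.movel(W(39,-54,195),velocity=.12); print(inC())
cv2.imwrite("pics/s1.png",cv2.resize(read_camera("side")[80:260,220:440,::-1],None,fx=3,fy=3))
E
```

```text
above [ 0.524 -0.176  0.29 ] [ 0.49  0.46 -0.26  1.92 -0.03  0.55 -1.03]
press [ 0.552 -0.169  0.133] [ 0.4   0.73 -0.18  2.02 -0.04  0.17 -1.01]
over [ 0.664 -0.117  0.35 ] [ 0.16  0.67 -0.12  1.24  0.08  1.24 -1.29]
behind [ 0.679 -0.113  0.255] [ 0.14  0.76 -0.08  1.33  0.06  1.05 -1.28]
shut [ 0.431 -0.174  0.126] [ 0.31  0.69 -0.04  2.14  0.09  0.31 -1.14]
(np.float64(3.08), array([ 24.5, -55.3, 289.8]), array([-0. ,  0.4,  0.5]))
(np.float64(4.03), array([ 39.3, -54.4, 195.6]), array([-0.1, -0.4,  0.6]))
```

View pics/s1.png

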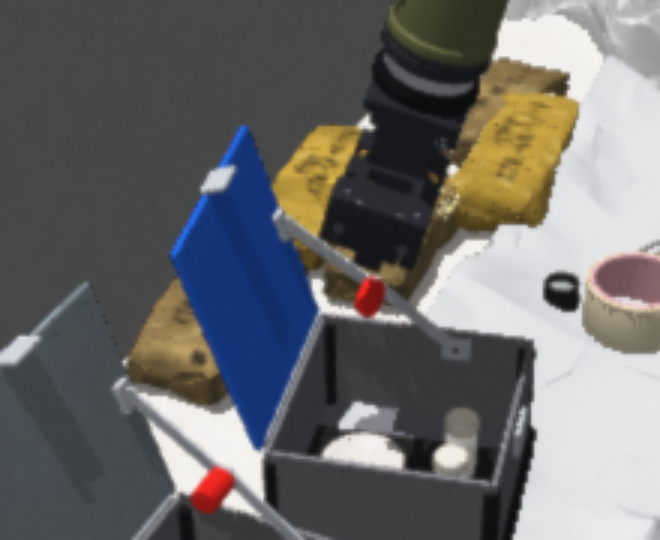

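The gripper looks as if it's behind the stay in this view. I'll check that by projecting the TCP and looking from the top.

```bash
python3 - <<'E'
from h import *
import cv2
from fit import proj
t=np.array(observe()["tool_pos"]);
P=np.array([t,W(39,-60,158)])
a=read_camera("side").copy();b=read_camera("top").copy()
for n,im in(("side",a),("top",b)):
    print(n,proj(n,P).round(1))
out=np.hstack([cv2.resize(a[100:240,280:400],(360,420),interpolation=2),cv2.resize(b[130:310,310:460],(350,420),interpolation=2)])
cv2.imwrite("pics/s2.png",out[:,:,::-1])
E
```

```text
[ 0.48705589 -0.12931772  0.241487  ] [[-1.2, 2.2], [1.0, 0.9], [-1.2, 0.8], [-2.9, -0.0], [-0.1, -1.9], [0.6, -1.1], [0.7, -4.4], [-2.2, -1.8], [-0.0, -0.6], [-0.3, -1.8], [0.1, -2.9]]
[[ 0.53927305 -0.17825     0.158     ]
 [ 0.60147037 -0.00844867  0.28      ]
 [ 0.64451678 -0.18322568  0.28      ]
 [ 0.56958949 -0.10899025  0.118     ]]
side [[342.3 165.9]
 [343.  178.5]]
top [[414.4 213.9]
 [414.2 217.1]]
```

View pics/s2.png

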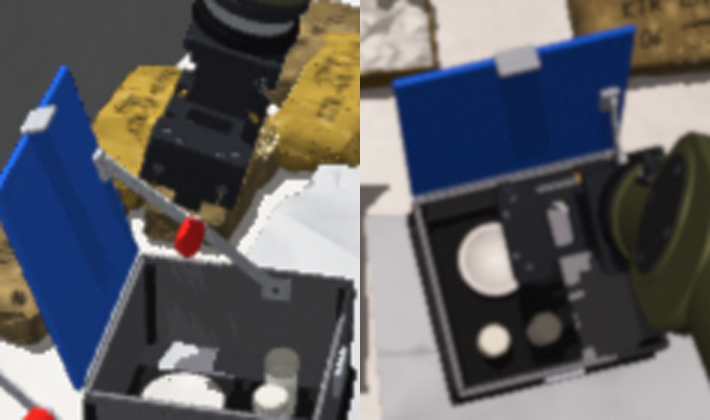

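```bash
python3 - <<'E'
from h import *
import cv2
from fit import proj
b=read_camera("wrist"); s=cv2.resize(read_camera("side")[130:200,310:380],(480,480),interpolation=2)
cv2.imwrite("pics/w1.png",cv2.resize(np.hstack([b,s]),(800,343))[:,:,::-1])
i=camera_info("wrist");T=np.array(i["tool_from_camera"]);print(T.round(3).tolist())
o=observe();q=o["eef_rot"];Rt=R.from_quat([q[1],q[2],q[3],q[0]])
def pw(p):
    c=T[:3,:3].T@(Rt.inv().apply(p-np.array(o["tool_pos"]))-T[:3,3])*[1,-1,-1];u=i["camera_matrix"]@c;return (u[:2]/u[2]).round()
print("knob",pw(W(39,-60,158)),pw(W(39,-46,158)),pw(W(39,-74,158)),"tcp",pw(np.array(o["tool_pos"])))
E
```

```text
[ 0.48705589 -0.12931772  0.241487  ] [[-1.2, 2.2], [1.0, 0.9], [-1.2, 0.8], [-2.9, -0.0], [-0.1, -1.9], [0.6, -1.1], [0.7, -4.4], [-2.2, -1.8], [-0.0, -0.6], [-0.3, -1.8], [0.1, -2.9]]
[[ 0.53927305 -0.17825     0.158     ]
 [ 0.60147037 -0.00844867  0.28      ]
 [ 0.64451678 -0.18322568  0.28      ]
 [ 0.56958949 -0.10899025  0.118     ]]
[[-0.002, 0.959, 0.283, 0.073], [1.0, 0.002, 0.001, 0.001], [0.0, 0.283, -0.959, -0.145], [0.0, 0.0, 0.0, 1.0]]
knob [330. 294.] [303. 294.] [356. 294.] tcp [319. 308.]
```

View pics/w1.png

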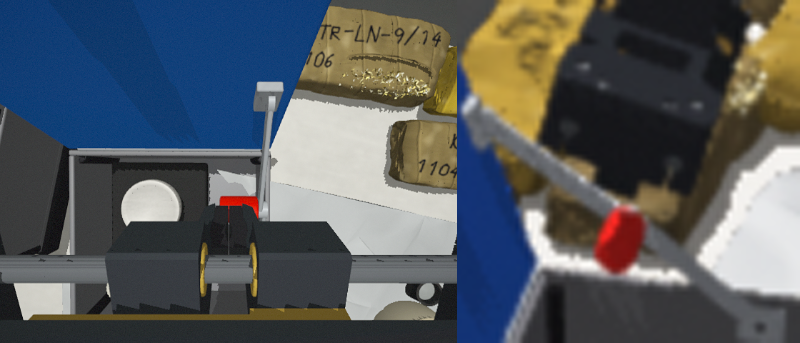

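The wrist view shows the closed fingertips just in front of and above the knob (336,283). The prediction was (330,294), so they line up to within about 3 mm. I'll press now.

```bash
python3 - <<'E'
from h import *
import cv2
manip.movel(W(39,-58,180),velocity=.1)
print(manip.movel(W(39,-58,155),velocity=.03,stop_force=2.5),inC())
for k in range(1,8):
    z=165-5*k; print(manip.movel(W(39+2*k,-58,z),velocity=.05,stop_force=25),inC())
cv2.imwrite("pics/s3.png",cv2.resize(np.hstack([read_camera("wrist"),cv2.resize(read_camera("side")[110:220,280:390],(480,480),interpolation=2)]),(800,343))[:,:,::-1])
E
```

```text
True (np.float64(5.09), array([ 39.3, -57.9, 167.5]), array([-0.1,  0.8,  1.1]))
False (np.float64(5.41), array([ 41.1, -57.8, 159.8]), array([-0.2, -0.8,  0.8]))
False (np.float64(5.67), array([ 43.1, -57.9, 154.9]), array([0.5, 0.8, 0.9]))
False (np.float64(5.92), array([ 45.3, -58. , 150.1]), array([0.3, 0.3, 2.2]))
False (np.float64(6.18), array([ 47.8, -58.1, 145.4]), array([1.9, 0.9, 4.1]))
False (np.float64(6.44), array([ 50. , -58.1, 140.6]), array([1.9, 1.5, 4.9]))
False (np.float64(6.7), array([ 52. , -58.1, 135.8]), array([1.2, 1.9, 6.7]))
True (np.float64(6.91), array([ 53. , -58.1, 133.1]), array([-5.2,  0.5, 11.5]))
```

View pics/s3.png

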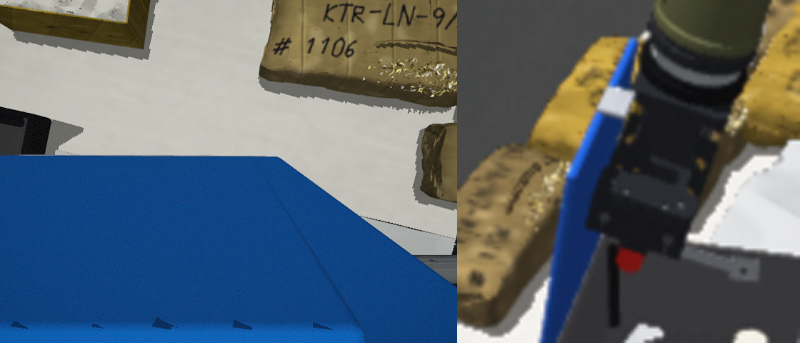

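The knob is about 35 mm down, so the stay is broken. The lid has come up to about vertical and is near the gripper. I'll back off forward and up, go over the top and get behind it.

```bash
python3 - <<'E'
from h import *
import cv2
manip.movel(W(5,-50,175),velocity=.12);print(inC())
manip.movel(W(-20,-35,375),velocity=.25);print(inC())
side=read_camera("side")
manip.movel(W(80,-30,375),Q(0),velocity=.2)
manip.movel(W(195,-30,365),velocity=.2);print(inC())
manip.movel(W(195,-30,255),velocity=.2,stop_force=10);print(inC())
cv2.imwrite("pics/s4.png",cv2.resize(np.hstack([side[80:260,230:430],read_camera("side")[80:260,230:430]]),(800,360),interpolation=2)[:,:,::-1])
E
```

```text
(np.float64(7.71), array([  5.3, -50.1, 174.9]), array([ 0.4, -0.1,  0.2]))
(np.float64(8.67), array([-20.5, -34.6, 373.7]), array([-0. ,  0.6, -0.1]))
(np.float64(10.09), array([193.4, -31.1, 365.3]), array([0.4, 0.4, 0.3]))
(np.float64(10.79), array([195.3, -30.6, 256.6]), array([0.6, 0.3, 0.7]))
```

View pics/s4.png

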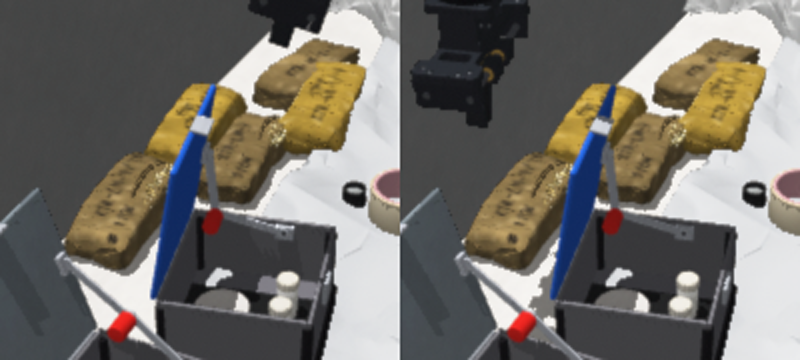

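```bash
python3 - <<'E'
from h import *
import cv2
manip.movel(tip(.25,off=14),velocity=.12,stop_force=25);print(inC())
for q in np.linspace(.4,1.8,12):
    h=manip.movel(tip(q,off=12-3*(q-.4)),velocity=.09,stop_force=30);print(round(q,2),h,*inC())
    if h: break
cv2.imwrite("pics/s5.png",cv2.resize(np.hstack([read_camera("top")[100:340,180:480],read_camera("side")[80:320,180:480]]),(800,320),interpolation=2)[:,:,::-1])
E
```

```text
(np.float64(11.72), array([109.5, -29.8, 267.1]), array([-0.1,  0.4,  1. ]))
0.4 False 12.14 [ 84.7 -30.  268.5] [-0.3  0.4  0.4]
0.53 False 12.51 [ 64.9 -30.  267.1] [ 0.6 -0.2  0.5]
0.65 False 12.88 [ 45.4 -30.1 263.1] [0.3 1.  0.3]
0.78 False 13.24 [ 26.8 -30.  256.7] [-0.3  0.6  0.3]
0.91 False 13.61 [  9.4 -30.  248.1] [0.2 0.4 0.5]
1.04 False 13.98 [ -6.8 -30.  237.2] [-0.1 -0.3 -0.3]
1.16 False 14.34 [-21.4 -30.  224.4] [0.9 0.4 0.2]
1.29 False 14.71 [-34.1 -30.  209.7] [-0.   0.6 -0.1]
1.42 False 15.08 [-44.9 -30.  193.6] [-0.9 -0.1  0. ]
1.55 False 15.44 [-53.6 -30.  176.1] [-0.6  0.3  0.2]
1.67 False 15.81 [-59.9 -30.  157.7] [ 0.6 -0.5  0.8]
1.8 False 16.18 [-63.7 -30.  138.6] [-0.3 -1.2  0.2]
```

View pics/s5.png

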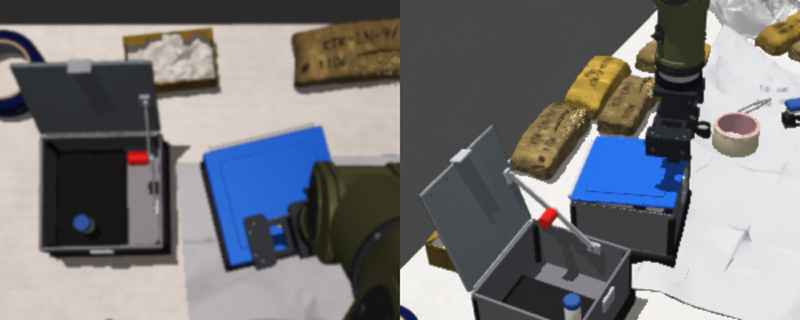

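The lid is almost flat and the grey one hasn't moved. Now I'll press the lid onto the rim until I feel it stop, then retreat.

```bash
python3 - <<'E'
from h import *
import cv2
print(manip.movel(W(-62,-30,112),velocity=.03,stop_force=18),inC())
manip.pause(.2)
manip.movel(W(-62,-30,200),velocity=.12); 
manip.movel(W(-75,-60,330),velocity=.2);print(inC())
cv2.imwrite("pics/s6.png",cv2.resize(np.hstack([read_camera("top")[100:340,180:480],read_camera("side")[80:320,180:480]]),(800,320),interpolation=2)[:,:,::-1])
E
```

```text
True (np.float64(16.82), array([-63. , -30.1, 125.3]), array([-0.6,  0.3, 10.9]))
(np.float64(18.62), array([-75.6, -59.3, 328.8]), array([ 0.3, -0.6,  0.2]))
```

View pics/s6.png

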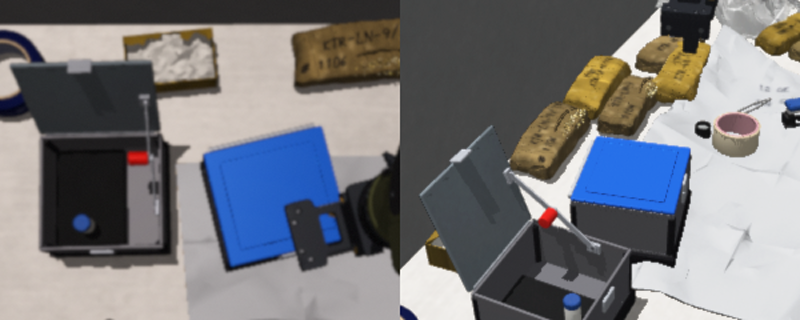

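The blue lid lies flat on the rim: it stopped firmly at z = 125 mm, where the shut lid's top should be at 128. The grey lid is unchanged and the robot is clear of everything.

```bash
python3 -c "
from bench import *
print(finish_job())"
```

```text
the job is handed in; nothing more can be done
None
```

The job is handed in: I broke the blue case's stay while the lid was still up and lowered the lid gently until it was fully shut; the grey case still stands open, untouched, and it took about 19 s of the 48 s allowed (the hand-in call returned no verdict).

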